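Lay out the clay sample tiles on the display tray

ROBOT

A 6-joint arm with a two-finger parallel gripper is mounted at the origin on the work surface. World frame = base frame: x ahead of the robot, y to its left, z up, the work surface at z = 0. Lengths are in mm, angles in rad, forces in N, time in s.
With the tool pointing down it reaches from about 325 to 900 mm from the base axis. Payload 6.1 kg.
Tool frame: the origin (TCP) lies on the mounting face of the last link; the fingertips stand 173 mm ahead of it and the grasp point (between the pads) lies 155 mm ahead of it (arm.pinch_z is the distance from the TCP to the grasp point, in mm); z points along the fingers, y is the line along which they close (so a half turn about z gives the same grasp; the last joint's range is limited). The gripper opens to 85 mm and grips with 20 to 120 N. Pads are 22 mm wide; open, the fingers measure 114 mm over their backs; the gripper's body (76 mm by 85 mm) begins 54 mm behind the grasp point. The pads swing forward as they close: fully open they stand 13 mm farther back than shut.
Start: joints at [1.005, 0.22, 1.526, -0, 1.395, -0.126], TCP at [266.097, 565.517, 404.7] pointing down, gripper open.
Joint ranges: [-2.98, 2.98], [-0.91, 2.08], [0.09, 2.57], [-1.24, 4.39], [0.2, 2.65], [-2.68, 2.68]. Speed limits (rad/s): [2.57, 2.57, 3.01, 3.14, 3.14, 3.14].

INTERFACE

Orientations are given as a 3x3 rotation matrix whose columns are the frame's x, y, z axes.
In Python, from workcell import arm, imaging gives the robot as it stands. The module is installed in compiled form; this text tells all that it offers.
- The arm moves only by the tool play_rows, never from a script. Its argument "moves" is a list of rows, each an object of numbers: "hand": the closure, from 0 (fully open) to 1 (shut); "x", "y", "z": the shift along the tool's x, y, z normalised to -1 to 1, where 1 is 3 cm; "turn": the turn about the tool's z normalised to -1 to 1, where 1 is 0.1 rad. In form: [{"hand": .., "x": .., "y": .., "z": .., "turn": ..}, ...]. A call has 1 to 20 rows; each row shifts and turns the commanded pose from where the row before left it, along the tool's axes as they then stand; what a row does not reach is not made up. A row lasts 1/12 s, in which the tool goes at most 41.7 mm and 7.16 degrees, less where a joint would pass 70% of its speed; a pose out of reach is approached as far as the arm can. A call with a number of a shift or a turn outside -1 to 1 is refused whole. A call with a gripper value outside its range is refused whole. The fingers move at their own pace and stop on an object; "force" is the grip in N (left out, the last holds). Time passes only in rows, so rows that do not move let the fingers close. It gives the time, the measured TCP pose, the force, the opening and the grip force at its end, in the units of the state.
- arm.sense(): the state, without advancing time (a new reading comes with each control period).
- imaging.snapshot(name): name is "scene" or "top" or "wrist"; returns the picture (384x512x3 uint8, red, green, blue); there is no depth.
- imaging.camera_info(name): a dict with "camera_matrix" (3x3 intrinsics, pixels), "R" (3x3) and "t" (3): a world point X has camera coordinates R X + t; the wrist camera has in their place "T_tool_cam" (4x4, takes a point from camera to tool coordinates, whose origin is the TCP and whose axes are the flange's). Camera axes: x right, y down, z forward; pixel columns grow to the right and rows downward; lengths in mm; the calibration is good to about 2 mm. The wrist camera is an equidistant fisheye: a pixel r from the principal point sees the ray r / f radians off the axis. A picture is of the moment at which its call begins: read the wrist's pose just before it. camera_info takes no time and is no camera call.
- arm.sign_off(): hands the job in; it is judged then, once.
The state is a dict: "clock": time; "joint_positions": joint angles; "qd": joint speeds; "tau": joint torques, N m; "tcp_pos": TCP position; "tcp_rot": TCP orientation; "contact_force": force on the tool from outside, world axes, zero at the start; "wrist_torque": the same for the moment, N m; "grip_width": opening from 0.0 (shut) to 1.0 (fully open); "grasp_force": force on a finger pad.
Only numpy, scipy, OpenCV 4.12 (cv2) and the standard library are available. Lean on these libraries where they do the work, as an engineer would, in place of code of your own. Each camera call takes 0.05 s, during which the arm holds its last target. There are 200 camera calls.

TASK

Lay the three square clay tiles in a neat row on the black display tray: one flat on each pale square, relief side up, centred on it and with its sides parallel to the tray's. Set the tiles down rather than dropping them. The round and the oblong clay pieces lying among them are not needed.

Things in the scene. Friction and masses are not known exactly. Their poses are not given: they have to be found in the camera images.
- tray: Flat black display tray, 330 mm long (x) by 150 mm wide (y), fixed to the table. Origin: centre of its underside; z up. Its flat upper face is 10 mm above the table; round its edge runs a brown rim 6 mm wide and 4 mm higher than that face. Three pale wooden squares, 64 x 64 mm with sides along the tray's x and y, lie flush in the upper face in one row along x: their centres are at x = -100, 0 and +100 mm, y = 0. All three are empty at the start.
- tile_a: Square fired-clay sample tile, plain terracotta, 50 x 50 mm and 16 mm thick, about 75 g, a spiral in low relief (1 mm, seen only) on its upper face. It lies flat, relief up, on the table, turned any way. Origin: centre of its underside; x and y along its sides, z up out of the relief face. It may go on any square of the tray, turned by any number of quarter turns.
- tile_b: Square fired-clay sample tile, plain terracotta, 50 x 50 mm and 16 mm thick, about 75 g, wavy lines in low relief (1 mm, seen only) on its upper face. It lies flat, relief up, on the table, turned any way. Origin: centre of its underside; x and y along its sides, z up out of the relief face. It may go on any square of the tray, turned by any number of quarter turns.
- tile_c: Square fired-clay sample tile, plain terracotta, 50 x 50 mm and 16 mm thick, about 75 g, a star of rays in low relief (1 mm, seen only) on its upper face. It lies flat, relief up, on the table, turned any way. Origin: centre of its underside; x and y along its sides, z up out of the relief face. It may go on any square of the tray, turned by any number of quarter turns.
Things that resemble listed ones, but are neither listed nor needed, are in the scene too. Leave any turquoise look-alike of the tile_b alone. What is shaped like the tile_c but purple is not meant.

How it is judged (in metres and radians):
At the end, for the whole second after the job is handed in: One square tile on each of the three pale squares: centre within 15 mm along and across the tray, sides parallel to the tray's within 12 degrees (any quarter turn), flat on it (underside within 4 mm of its face, tilt under 8 degrees), relief up, at rest (((x of tile_a in the frame of tray between -0.115 and -0.085 m and y of tile_a in the frame of tray between -0.015 and 0.015 m) or (x of tile_b in the frame of tray between -0.115 and -0.085 m and y of tile_b in the frame of tray between -0.015 and 0.015 m) or (x of tile_c in the frame of tray between -0.115 and -0.085 m and y of tile_c in the frame of tray between -0.015 and 0.015 m)) and ((x of tile_a in the frame of tray between -0.015 and 0.015 m and y of tile_a in the frame of tray between -0.015 and 0.015 m) or (x of tile_b in the frame of tray between -0.015 and 0.015 m and y of tile_b in the frame of tray between -0.015 and 0.015 m) or (x of tile_c in the frame of tray between -0.015 and 0.015 m and y of tile_c in the frame of tray between -0.015 and 0.015 m)) and ((x of tile_a in the frame of tray between 0.085 and 0.115 m and y of tile_a in the frame of tray between -0.015 and 0.015 m) or (x of tile_b in the frame of tray between 0.085 and 0.115 m and y of tile_b in the frame of tray between -0.015 and 0.015 m) or (x of tile_c in the frame of tray between 0.085 and 0.115 m and y of tile_c in the frame of tray between -0.015 and 0.015 m)) and z of tile_a in the frame of tray between 0.006 and 0.014 m and angle between each of tile_a, tile_b, tile_c's own z axis and vertical below 0.15 rad and (angle between the x axis of tile_a and the x axis of tray, either way round below 0.21 rad or angle between the x axis of tile_a and the x axis of tray, either way round above 1.36 rad) and linear speed of each of tile_a, tile_b, tile_c below 0.02 m/s and z of tile_b in the frame of tray between 0.006 and 0.014 m and (angle between the x axis of tile_b and the x axis of tray, either way round below 0.21 rad or angle between the x axis of tile_b and the x axis of tray, either way round above 1.36 rad) and z of tile_c in the frame of tray between 0.006 and 0.014 m and (angle between the x axis of tile_c and the x axis of tray, either way round below 0.21 rad or angle between the x axis of tile_c and the x axis of tray, either way round above 1.36 rad)); the robot touches nothing.
It fails at once if a tile is dropped or flung (moves faster than 0.7 m/s, as after a fall of 25 mm, while the fingers do not touch it) ((linear speed of tile_a above 0.7 m/s and contact force between the fingers and tile_a below 0.05 N) or (linear speed of tile_b above 0.7 m/s and contact force between the fingers and tile_b below 0.05 N) or (linear speed of tile_c above 0.7 m/s and contact force between the fingers and tile_c below 0.05 N)).
It also fails if it takes over 67 s, if anything falls off the work surface, if the arm or the gripper's body presses on something with over 40 N, if the wrist force passes 120 N, or if a joint passes its speed limit or range.

## Working session

There is one attempt and no reset: what is moved stays moved. The work goes in short steps, Python scripts to look and compute and a tool call to move; the robot and the scene stay as the last step left them, time stands still between calls to the robot, and variables do not carry over. Pictures are saved under pics/ and viewed, at most 10 in all, crops included, and the job is handed in when it is done.

Besides the shell and the picture viewer there is one more tool, called after "Call:" by a JSON object that holds its "fn" and its "kwargs", one argument or row to a line. play_rows: Moves the arm, as the interface text tells. Scaled input: -1 to 1 covers 3 cm each way for a shift and 0.1 rad each way for a turn. Its arguments: {"type":"object","properties":{"moves":{"type":"array","items":{"type":"object","properties":{"hand":{"type":"number"},"x":{"type":"number","minimum":-1,"maximum":1},"y":{"type":"number","minimum":-1,"maximum":1},"z":{"type":"number","minimum":-1,"maximum":1},"turn":{"type":"number","minimum":-1,"maximum":1}}}},"force":{"type":"number"}},"required":["moves"]}

```bash
mkdir -p pics
python3 - <<'E'
from workcell import arm, imaging
import cv2,numpy as np
for n in ("top","scene"):
    im=imaging.snapshot(n); cv2.imwrite(f"pics/{n}0.png",cv2.cvtColor(cv2.resize(im,(800,600),interpolation=cv2.INTER_CUBIC),cv2.COLOR_RGB2BGR)); np.save(f"pics/{n}0.npy",im)
    c=imaging.camera_info(n); print(n,c)
print(imaging.camera_info("wrist")); s=arm.sense(); print(s)
E
```

```text
top {'camera_matrix': array([[433.12394541,   0.        , 257.87935723],
       [  0.        , 433.12394541, 192.89991843],
       [  0.        ,   0.        ,   1.        ]]), 'R': array([[ 2.68289538e-03, -9.99856991e-01, -1.66973209e-02],
       [-9.93298876e-01, -7.35285533e-04, -1.15571630e-01],
       [ 1.15542824e-01,  1.68954967e-02, -9.93158798e-01]]), 't': array([-38.33108962, 591.54647561, 872.09326956])}
scene {'camera_matrix': array([[392.42978612,   0.        , 257.26764381],
       [  0.        , 392.42978612, 187.7173071 ],
       [  0.        ,   0.        ,   1.        ]]), 'R': array([[ 0.12383431,  0.99229506, -0.00394611],
       [ 0.68502896, -0.08836451, -0.72313694],
       [-0.71791392,  0.08684596, -0.69069341]]), 't': array([ -26.61324891, -364.78582089, 1348.52214184])}
{'camera_matrix': array([[297.31863964,   0.        , 250.03910524],
       [  0.        , 297.31863964, 183.00035404],
       [  0.        ,   0.        ,   1.        ]]), 'T_tool_cam': array([[-1.83426974e-04, -9.44998322e-01, -3.27075127e-01,
         8.39341278e+01],
       [ 9.99999958
[... 376 characters left out ...]
087755e-01]), 'qd': array([ 1.08297704e-04, -2.50765378e-03, -2.08946364e-03,  8.24791042e-05,
       -1.91873274e-03,  4.76444608e-04]), 'tau': array([ 2.20177535e-03, -4.98250580e+01, -3.90545833e+01, -2.51783067e-04,
        5.74829523e-03, -9.85651923e-05]), 'tcp_pos': array([265.98569312, 565.30208696, 403.71371963]), 'tcp_rot': array([[-9.04820831e-01,  4.25791490e-01, -9.32829352e-04],
       [ 4.25792461e-01,  9.04819626e-01, -1.49185039e-03],
       [ 2.08825106e-04, -1.74704901e-03, -9.99998452e-01]]), 'contact_force': array([-0.33240366, -0.18407168,  0.124294  ]), 'wrist_torque': array([-0.04814576,  0.01990436, -0.04396527]), 'grasp_force': 0.0, 'grip_width': 0.9954171853286754}
```

View pics/top0.png

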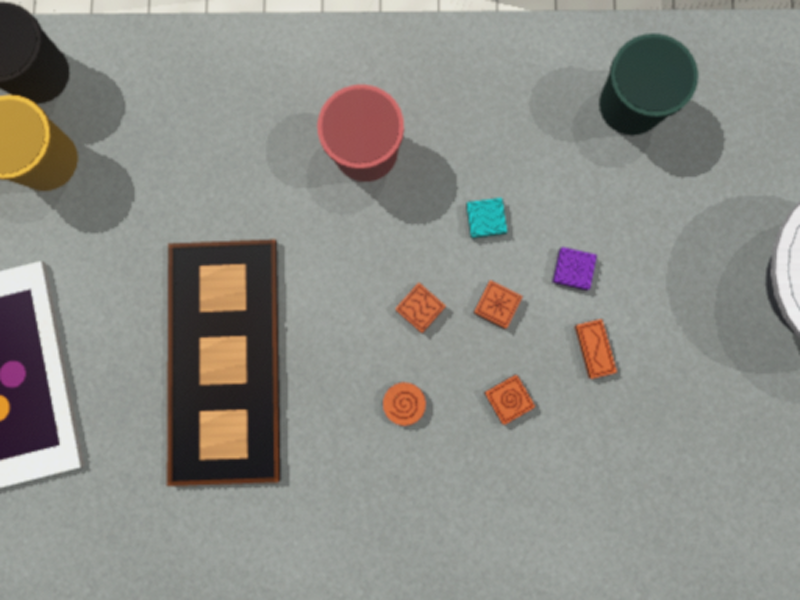

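View pics/scene0.png

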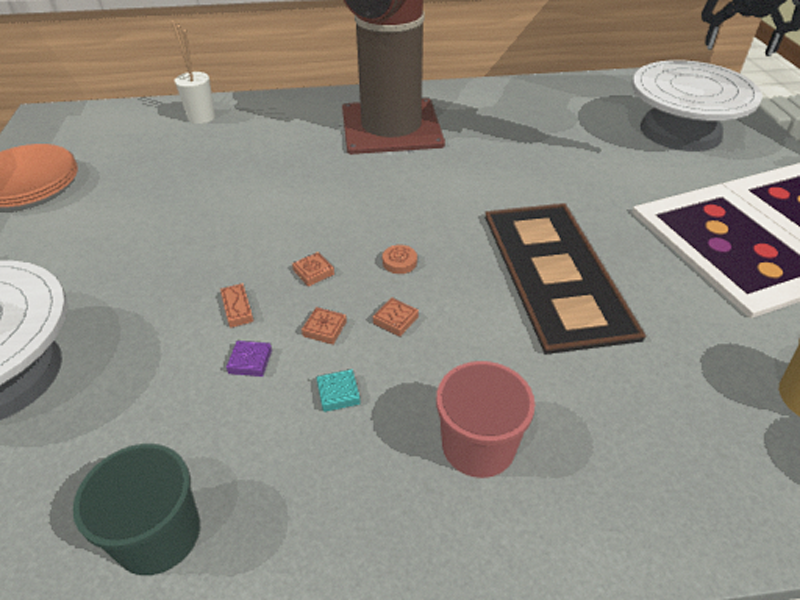

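The top view shows the wavy tile at (420,308), the star at (498,304) and the spiral at (511,400). The pale squares are at (223,288), (223,360) and (223,434). In the scene view the wavy tile is at (396,316), the star at (324,323), the spiral at (313,268), and the squares are at (537,231), (556,268) and (579,312).

```bash
cat > h.py <<'E'
import numpy as np,cv2
from workcell import arm,imaging
TOP=dict(wavy=(420,308),star=(498,304),spiral=(511,400),s1=(223,288),s0=(223,360),sm=(223,434))
SC=dict(wavy=(396,316),star=(324,323),spiral=(313,268),s1=(579,312),s0=(556,268),sm=(537,231))
def mask_blob(im,seed,pale):
    hsv=cv2.cvtColor(im,cv2.COLOR_RGB2HSV); h,s,v=cv2.split(hsv)
    m=((h<25)&(s>70)&(v>150)) if pale else ((h<14)&(s>110)&(v>90))
    m=cv2.morphologyEx(m.astype(np.uint8),cv2.MORPH_CLOSE,np.ones((3,3)))
    n,l,st,c=cv2.connectedComponentsWithStats(m)
    i=1+np.argmin(np.linalg.norm(c[1:]-seed,axis=1)+1e3*(st[1:,4]<60))
    cnt=max(cv2.findContours((l==i).astype(np.uint8),cv2.RETR_EXTERNAL,cv2.CHAIN_APPROX_NONE)[0],key=cv2.contourArea)
    return c[i],cnt[:,0].astype(float),st[i,4]
def ray_fixed(name,px):
    c=imaging.camera_info(name);d=np.linalg.inv(c["camera_matrix"])@[*px,1.]
    return -c["R"].T@c["t"],(d@c["R"])/np.linalg.norm(d)
def ray_wrist(st,px):
    c=imaging.camera_info("wrist");K=c["camera_matrix"];u=(np.array(px)-K[:2,2])/K[0,0];r=np.linalg.norm(u)+1e-12
    d=np.array([*(u/r*np.sin(r)),np.cos(r)]);T=c["T_tool_cam"];R=st["tcp_rot"]
    return R@T[:3,3]+st["tcp_pos"],R@T[:3,:3]@d
def onz(ray,z): o,d=ray;return o+d*(z-o[2])/d[2]
def tri(rays):
    A=b=0
    for o,d in rays: P=np.eye(3)-np.outer(d,d);A=A+P;b=b+P@o
    return np.linalg.solve(A,b)
def rect(ray,cnt,z):
    p=np.array([onz(ray(q),z)[:2] for q in cnt]).astype(np.float32)
    (c,wh,_)=r=cv2.minAreaRect(p);b=cv2.boxPoints(r);e=b[1]-b[0]
    a=(np.degrees(np.arctan2(e[1],e[0]))+45)%90-45
    return np.round(c,1),np.round(wh,1),round(float(a),1)
E
python3 - <<'E'
from h import *
a=np.load("pics/top0.npy");b=np.load("pics/scene0.npy")
for k in TOP:
    pale=k[0]=='s' and len(k)==2
    c1,n1,A1=mask_blob(a,np.array(TOP[k])/1.5625,pale);c2,n2,A2=mask_blob(b,np.array(SC[k])/1.5625,pale)
    P=tri([ray_fixed("top",c1),ray_fixed("scene",c2)])
    print(k,c1*1.5625,c2*1.5625,A1,A2,"tri",P.round(1),"rect",*rect(lambda q:ray_fixed("top",q),n1,10 if pale else 16))
E
```

```text
wavy [419.78095794 307.1875    ] [394.75879854 316.2659284 ] 535 412 tri [586.5 -58.6  10.9] rect [586.  -59.9] [49.9 49. ] -41.2
star [497.32826577 304.08502252] [323.22645142 325.07034953] 555 422 tri [ 590.8 -165.    10.7] rect [ 590.2 -165.4] [49.3 50. ] -27.0
spiral [509.29025424 399.04396186] [312.62940951 268.54869632] 590 326 tri [ 462.1 -178.7   10.8] rect [ 462.2 -179.9] [50.4 50.8] 29.6
s1 [222.02389706 287.19852941] [578.76768868 311.56839623] 850 530 tri [614.1 214.8  12.9] rect [614.2 213.9] [63.8 61. ] 1.7
s0 [222.34251969 359.67379078] [556.03267386 267.94064748] 889 417 tri [514.3 210.9  13.1] rect [514.2 209.3] [64.  62.4] 2.1
sm [222.58522727 433.90827922] [536.17717552 230.32356195] 924 339 tri [414.7 207.   13.2] rect [414.3 205.9] [63.9 61.6] 2.1
```

```bash
cat >> h.py <<'E'
def plan(x,y,z,psi):
    s=arm.sense();R=s["tcp_rot"];d=R.T@(np.array([x,y,z])-s["tcp_pos"])/30
    p=np.degrees(np.arctan2(R[1,1],R[0,1]));t=np.radians((p-psi+90)%180-90)/.1
    n=int(np.ceil(np.abs(d).max()));print("clock",s["clock"],"pos",s["tcp_pos"].round(1),"psi",p.round(1),"j6",s["joint_positions"][5].round(2),"grip",s["grip_width"],s["grasp_force"])
    print("total shift",d.round(3),"turn",t.round(2),"rows",n,"per row",(d/n).round(3),"turn/row",(t/np.ceil(abs(t)+1e-9)).round(3),int(np.ceil(abs(t))))
E
python3 -c "
from h import *
plan(586,-59.5,300,48.8)"
```

```text
clock 0.1 pos [266.  565.3 403.7] psi 64.8 j6 -0.13 grip 0.9954171853286754 0.0
total shift [-18.52  -14.296   3.478] turn 2.79 rows 19 per row [-0.975 -0.752  0.183] turn/row 0.931 3
```

Call:
{"fn": "play_rows", "kwargs": {
  "moves": [
    {"hand":0,"x":-0.97,"y":-0.75,"z":0.18,"turn":0},
    {"hand":0,"x":-0.97,"y":-0.75,"z":0.18,"turn":0},
    {"hand":0,"x":-0.97,"y":-0.75,"z":0.18,"turn":0},
    {"hand":0,"x":-0.97,"y":-0.75,"z":0.18,"turn":0},
    {"hand":0,"x":-0.97,"y":-0.75,"z":0.18,"turn":0},
    {"hand":0,"x":-0.97,"y":-0.75,"z":0.18,"turn":0},
    {"hand":0,"x":-0.97,"y":-0.75,"z":0.18,"turn":0},
    {"hand":0,"x":-0.97,"y":-0.75,"z":0.18,"turn":0},
    {"hand":0,"x":-0.97,"y":-0.75,"z":0.18,"turn":0},
    {"hand":0,"x":-0.97,"y":-0.75,"z":0.18,"turn":0},
    {"hand":0,"x":-0.97,"y":-0.75,"z":0.18,"turn":0},
    {"hand":0,"x":-0.97,"y":-0.75,"z":0.18,"turn":0},
    {"hand":0,"x":-0.97,"y":-0.75,"z":0.18,"turn":0},
    {"hand":0,"x":-0.97,"y":-0.75,"z":0.18,"turn":0},
    {"hand":0,"x":-0.97,"y":-0.75,"z":0.18,"turn":0},
    {"hand":0,"x":-0.97,"y":-0.75,"z":0.18,"turn":0},
    {"hand":0,"x":-0.97,"y":-0.75,"z":0.18,"turn":0},
    {"hand":0,"x":-0.97,"y":-0.75,"z":0.18,"turn":0},
    {"hand":0,"x":-0.97,"y":-0.75,"z":0.18,"turn":0}
  ]
}}

```text
clock: 1.68
tcp_pos: [584.7, -58.5, 301.3]
tcp_rot: [[-0.905, 0.426, -0.001], [0.426, 0.905, 0.0], [0.001, -0.0, -1.0]]
contact_force: [0.7, 1.0, 0.4]
grip_width: 0.998
grasp_force: 0.0
```

Call:
{"fn": "play_rows", "kwargs": {
  "moves": [
    {"hand":0,"turn":0.93},
    {"hand":0,"turn":0.93},
    {"hand":0,"turn":0.93},
    {"hand":0},
    {"hand":0}
  ],
  "force": 30
}}

```text
$.moves[0]: bad value
```

Run:
```python
from h import *
plan(586,-59.5,300,48.8)
s=arm.sense();im=imaging.snapshot("wrist");np.save("pics/w1.npy",im)
cv2.imwrite("pics/w1.png",cv2.cvtColor(cv2.resize(im,(800,600),interpolation=cv2.INTER_CUBIC),cv2.COLOR_RGB2BGR))
# predicted pixels of known things
c=imaging.camera_info("wrist");T=c["T_tool_cam"];K=c["camera_matrix"]
for n,X in dict(wavy=(586,-59.5,16),star=(590.5,-165,16),spiral=(462,-179.5,16)).items():
    q=T[:3,:3].T@(s["tcp_rot"].T@(np.array(X)-s["tcp_pos"])-T[:3,3]);r=np.arctan2(np.hypot(q[0],q[1]),q[2]);px=K[:2,2]+K[0,0]*r*q[:2]/np.hypot(q[0],q[1])
    cc,n1,A=mask_blob(im,px,False)
    print(n,px*1.5625,cc*1.5625,A,rect(lambda p:ray_wrist(s,p),n1,16))
```

```text
clock 1.6833 pos [584.7 -58.5 301.3] psi 64.8 j6 -1.36 grip 0.9978408669690612 0.0
total shift [-0.055 -0.013  0.044] turn 2.79 rows 1 per row [-0.055 -0.013  0.044] turn/row 0.93 3
wavy [389.79635378 281.95197179] [390.24231342 279.43073318] 2854 (array([585.6, -59. ]), array([49.3, 50.6]), -41.2)
star [243.68251485 354.7780459 ] [245.86102056 350.65509027] 1994 (array([ 590.3, -163.9]), array([52.2, 52.8]), -26.4)
spiral [126.61782332 188.07342925] [131.62289235 186.18001513] 2313 (array([ 463.6, -177.1]), array([54. , 52.3]), 29.4)
```

View pics/w1.png

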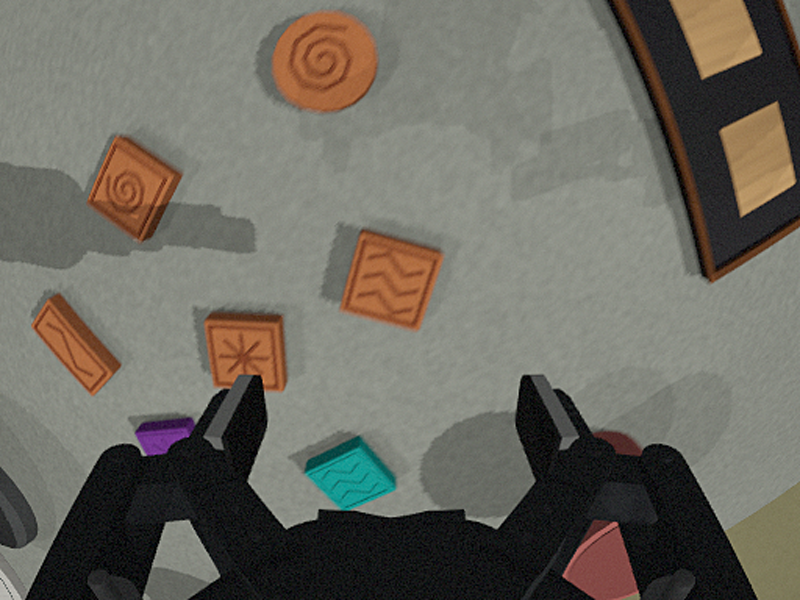

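The wrist view shows the wavy tile at (390,280), the star at (246,351) and the spiral at (132,186). These agree with the two-view measurement to about 2 mm, with the tops near 16 mm. Next I turn and descend on the wavy tile.

Call:
{"fn": "play_rows", "kwargs": {
  "moves": [
    {"hand":0,"x":0,"y":0,"z":0,"turn":0.93},
    {"hand":0,"x":0,"y":0,"z":0,"turn":0.93},
    {"hand":0,"x":0,"y":0,"z":0,"turn":0.93},
    {"hand":0,"x":-0.04,"y":0,"z":0.9,"turn":0},
    {"hand":0,"x":0,"y":0,"z":0.9,"turn":0},
    {"hand":0,"x":0,"y":0,"z":0.9,"turn":0},
    {"hand":0,"x":0,"y":0,"z":0.7,"turn":0},
    {"hand":0,"x":0,"y":0,"z":0.5,"turn":0},
    {"hand":0,"x":0,"y":0,"z":0.25,"turn":0},
    {"hand":0,"x":0,"y":0,"z":0,"turn":0},
    {"hand":0,"x":0,"y":0,"z":0,"turn":0}
  ],
  "force": 30
}}

```text
clock: 2.65
tcp_pos: [585.3, -57.4, 177.7]
tcp_rot: [[-0.753, 0.658, -0.0], [0.658, 0.753, 0.0], [0.0, -0.0, -1.0]]
contact_force: [0.2, -0.1, 0.3]
grip_width: 0.997
grasp_force: 0.0
```

Call:
{"fn": "play_rows", "kwargs": {
  "moves": [
    {"hand":0.5,"x":0,"y":-0.04,"z":0.05,"turn":0},
    {"hand":1,"x":0,"y":0,"z":0,"turn":0},
    {"hand":1,"x":0,"y":0,"z":0,"turn":0},
    {"hand":1,"x":0,"y":0,"z":0,"turn":0},
    {"hand":1,"x":0,"y":0,"z":0,"turn":0},
    {"hand":1,"x":0,"y":0,"z":0,"turn":0},
    {"hand":1,"x":0,"y":0,"z":0,"turn":0},
    {"hand":1,"x":0,"y":0,"z":0,"turn":0}
  ],
  "force": 30
}}

```text
clock: 3.32
tcp_pos: [585.1, -58.6, 177.5]
tcp_rot: [[-0.753, 0.658, 0.002], [0.658, 0.753, -0.001], [-0.002, 0.001, -1.0]]
contact_force: [-1.3, -0.2, 6.6]
grip_width: 0.571
grasp_force: 31.8
```

Call:
{"fn": "play_rows", "kwargs": {
  "moves": [
    {"hand":1,"x":0,"y":0,"z":-0.3,"turn":0},
    {"hand":1,"x":0,"y":0,"z":-0.8,"turn":0},
    {"hand":1,"x":0,"y":0,"z":-0.9,"turn":0},
    {"hand":1,"x":0,"y":0,"z":-0.9,"turn":0},
    {"hand":1,"x":0,"y":0,"z":-0.5,"turn":0},
    {"hand":1,"x":0,"y":0,"z":0,"turn":0}
  ],
  "force": 30
}}

```text
clock: 3.82
tcp_pos: [586.1, -58.7, 283.1]
tcp_rot: [[-0.753, 0.658, 0.008], [0.658, 0.753, -0.002], [-0.007, 0.004, -1.0]]
contact_force: [1.4, -0.5, 0.7]
grip_width: 0.571
grasp_force: 31.5
```

```bash
python3 -c "
from h import *
plan(614.2,214.5,240,2.3)"
```

```text
clock 3.8167 pos [586.1 -58.7 283.1] psi 48.8 j6 -1.09 grip 0.5711707337095396 31.466034650802612
total shift [5.302 7.466 1.428] turn 8.12 rows 8 per row [0.663 0.933 0.179] turn/row 0.902 9
```

Call:
{"fn": "play_rows", "kwargs": {
  "moves": [
    {"hand":1,"x":0.3,"y":0.4,"z":0,"turn":0},
    {"hand":1,"x":0.6,"y":0.8,"z":0.14,"turn":0},
    {"hand":1,"x":0.6,"y":0.85,"z":0.16,"turn":0},
    {"hand":1,"x":0.6,"y":0.85,"z":0.16,"turn":0},
    {"hand":1,"x":0.6,"y":0.85,"z":0.16,"turn":0},
    {"hand":1,"x":0.6,"y":0.85,"z":0.16,"turn":0},
    {"hand":1,"x":0.6,"y":0.85,"z":0.16,"turn":0},
    {"hand":1,"x":0.6,"y":0.85,"z":0.16,"turn":0},
    {"hand":1,"x":0.5,"y":0.75,"z":0.16,"turn":0},
    {"hand":1,"x":0.3,"y":0.42,"z":0.16,"turn":0},
    {"hand":1,"x":0,"y":0,"z":0,"turn":0.9},
    {"hand":1,"x":0,"y":0,"z":0,"turn":0.9},
    {"hand":1,"x":0,"y":0,"z":0,"turn":0.9},
    {"hand":1,"x":0,"y":0,"z":0,"turn":0.9},
    {"hand":1,"x":0,"y":0,"z":0,"turn":0.9},
    {"hand":1,"x":0,"y":0,"z":0,"turn":0.9},
    {"hand":1,"x":0,"y":0,"z":0,"turn":0.9},
    {"hand":1,"x":0,"y":0,"z":0,"turn":0.9},
    {"hand":1,"x":0,"y":0,"z":0,"turn":0.9},
    {"hand":1,"x":0,"y":0,"z":0,"turn":0}
  ],
  "force": 30
}}

```text
clock: 5.48
tcp_pos: [612.0, 214.3, 234.2]
tcp_rot: [[-0.038, 0.999, -0.002], [0.999, 0.038, -0.001], [-0.001, -0.002, -1.0]]
contact_force: [0.2, 0.2, -0.6]
grip_width: 0.574
grasp_force: 31.5
```

Run:
```python
from h import *
plan(614.2,214.5,188.5,2.3)
im=imaging.snapshot("wrist");cv2.imwrite("pics/w2.png",cv2.cvtColor(im,cv2.COLOR_RGB2BGR))
```

```text
clock 5.4833 pos [612.  214.3 234.2] psi 2.2 j6 0.18 grip 0.5743067420067868 31.458064913749695
total shift [0.004 0.078 1.524] turn -0.02 rows 2 per row [0.002 0.039 0.762] turn/row -0.017 1
```

View pics/w2.png

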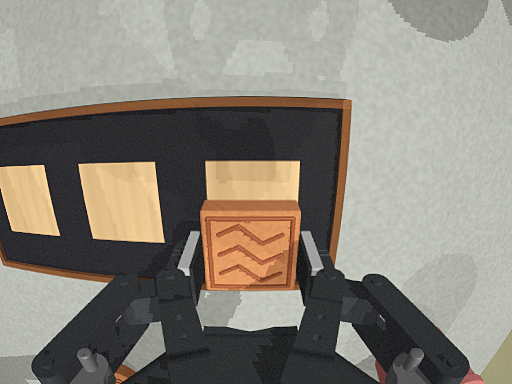

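The held wavy tile spans (202–300, 201–291) and sits squarely above the far pale square at (206–300, 160–200), so it can go down. I set it down gently and stop on contact.

Call:
{"fn": "play_rows", "kwargs": {
  "moves": [
    {"hand":1,"x":0,"y":0.08,"z":0.5,"turn":0},
    {"hand":1,"x":0,"y":0,"z":0.5,"turn":0},
    {"hand":1,"x":0,"y":0,"z":0.3,"turn":0},
    {"hand":1,"x":0,"y":0,"z":0.15,"turn":0},
    {"hand":1,"x":0,"y":0,"z":0.05,"turn":0},
    {"hand":1,"x":0,"y":0,"z":0,"turn":0}
  ],
  "force": 30
}}

```text
clock: 6.03
tcp_pos: [614.4, 215.0, 189.4]
tcp_rot: [[-0.042, 0.999, -0.002], [0.999, 0.042, -0.0], [-0.0, -0.002, -1.0]]
contact_force: [0.1, -0.2, -1.0]
grip_width: 0.575
grasp_force: 31.5
```

Call:
{"fn": "play_rows", "kwargs": {
  "moves": [
    {"hand":1,"x":0,"y":0,"z":0.05,"turn":0},
    {"hand":1,"x":0,"y":0,"z":0,"turn":0}
  ],
  "force": 30
}}

```text
clock: 6.2
tcp_pos: [615.1, 215.2, 189.4]
tcp_rot: [[-0.042, 0.999, 0.001], [0.999, 0.042, 0.0], [0.0, 0.001, -1.0]]
contact_force: [-0.2, -0.7, -1.0]
grip_width: 0.576
grasp_force: 31.5
```

Call:
{"fn": "play_rows", "kwargs": {
  "moves": [
    {"hand":1,"x":0,"y":0,"z":0.05,"turn":0},
    {"hand":1,"x":0,"y":0,"z":0,"turn":0},
    {"hand":1,"x":0,"y":0,"z":0,"turn":0}
  ],
  "force": 30
}}

```text
clock: 6.45
tcp_pos: [614.8, 215.1, 187.8]
tcp_rot: [[-0.042, 0.999, 0.0], [0.999, 0.042, 0.0], [0.0, 0.0, -1.0]]
contact_force: [-0.2, 0.1, -0.5]
grip_width: 0.577
grasp_force: 31.5
```

Call:
{"fn": "play_rows", "kwargs": {
  "moves": [
    {"hand":1,"x":0,"y":0,"z":0.05,"turn":0},
    {"hand":1,"x":0,"y":0,"z":0,"turn":0},
    {"hand":1,"x":0,"y":0,"z":0,"turn":0}
  ],
  "force": 30
}}

```text
clock: 6.7
tcp_pos: [615.0, 215.2, 187.5]
tcp_rot: [[-0.042, 0.999, 0.001], [0.999, 0.042, 0.0], [0.0, 0.001, -1.0]]
contact_force: [-3.3, -0.9, 6.8]
grip_width: 0.57
grasp_force: 32.3
```

Contact is at TCP z = 187.5, so I open gently and lift.

Call:
{"fn": "play_rows", "kwargs": {
  "moves": [
    {"hand":0.35,"x":0,"y":0,"z":0,"turn":0},
    {"hand":0.2,"x":0,"y":0,"z":0,"turn":0},
    {"hand":0.15,"x":0,"y":0,"z":0,"turn":0},
    {"hand":0.15,"x":0,"y":0,"z":0,"turn":0},
    {"hand":0.15,"x":0,"y":0,"z":-0.4,"turn":0},
    {"hand":0.15,"x":0,"y":0,"z":-1,"turn":0},
    {"hand":0,"x":0,"y":0,"z":-1,"turn":0},
    {"hand":0,"x":0,"y":0,"z":-1,"turn":0},
    {"hand":0,"x":0,"y":0,"z":0,"turn":0}
  ],
  "force": 30
}}

```text
clock: 7.45
tcp_pos: [617.4, 215.7, 296.9]
tcp_rot: [[-0.042, 0.999, 0.012], [0.999, 0.042, 0.003], [0.002, 0.012, -1.0]]
contact_force: [1.3, 0.9, 2.1]
grip_width: 1.005
grasp_force: 0.0
```

Run:
```python
from h import *
plan(590.3,-164.8,240,-26.8)
plan(590.3,-164.8,240,63.2)
```

```text
clock 7.45 pos [617.4 215.7 296.9] psi 2.4 j6 0.17 grip 1.004818063493358 0.0
total shift [-12.639  -1.459   1.852] turn 5.1 rows 13 per row [-0.972 -0.112  0.142] turn/row 0.85 6
clock 7.45 pos [617.4 215.7 296.9] psi 2.4 j6 0.17 grip 1.004818063493358 0.0
total shift [-12.639  -1.459   1.852] turn -10.61 rows 13 per row [-0.972 -0.112  0.142] turn/row -0.964 11
```

Call:
{"fn": "play_rows", "kwargs": {
  "moves": [
    {"hand":0,"x":-0.97,"y":-0.11,"z":0.14,"turn":0},
    {"hand":0,"x":-0.97,"y":-0.11,"z":0.14,"turn":0},
    {"hand":0,"x":-0.97,"y":-0.11,"z":0.14,"turn":0},
    {"hand":0,"x":-0.97,"y":-0.11,"z":0.14,"turn":0},
    {"hand":0,"x":-0.97,"y":-0.11,"z":0.14,"turn":0},
    {"hand":0,"x":-0.97,"y":-0.11,"z":0.14,"turn":0},
    {"hand":0,"x":-0.97,"y":-0.11,"z":0.14,"turn":0},
    {"hand":0,"x":-0.97,"y":-0.11,"z":0.14,"turn":0},
    {"hand":0,"x":-0.97,"y":-0.11,"z":0.14,"turn":0},
    {"hand":0,"x":-0.97,"y":-0.11,"z":0.14,"turn":0},
    {"hand":0,"x":-0.97,"y":-0.11,"z":0.14,"turn":0},
    {"hand":0,"x":-0.97,"y":-0.11,"z":0.14,"turn":0},
    {"hand":0,"x":-0.97,"y":-0.11,"z":0.14,"turn":0},
    {"hand":0,"x":0,"y":0,"z":0,"turn":0.85},
    {"hand":0,"x":0,"y":0,"z":0,"turn":0.85},
    {"hand":0,"x":0,"y":0,"z":0,"turn":0.85},
    {"hand":0,"x":0,"y":0,"z":0,"turn":0.85},
    {"hand":0,"x":0,"y":0,"z":0,"turn":0.85},
    {"hand":0,"x":0,"y":0,"z":0,"turn":0.85},
    {"hand":0,"x":0,"y":0,"z":0,"turn":0}
  ],
  "force": 30
}}

```text
clock: 9.12
tcp_pos: [588.0, -164.8, 234.1]
tcp_rot: [[0.454, 0.891, 0.001], [0.891, -0.454, -0.0], [0.0, 0.001, -1.0]]
contact_force: [-0.1, 0.1, 0.4]
grip_width: 0.999
grasp_force: 0.0
```

Run:
```python
from h import *
plan(590.3,-164.8,178.5,-26.8)
```

```text
clock 9.1167 pos [ 588.  -164.8  234.1] psi -27.0 j6 0.07 grip 0.9989056288136138 0.0
total shift [0.036 0.068 1.854] turn -0.03 rows 2 per row [0.018 0.034 0.927] turn/row -0.033 1
```

Call:
{"fn": "play_rows", "kwargs": {
  "moves": [
    {"hand":0,"x":0.04,"y":0.07,"z":0.6,"turn":0},
    {"hand":0,"x":0,"y":0,"z":0.6,"turn":0},
    {"hand":0,"x":0,"y":0,"z":0.4,"turn":0},
    {"hand":0.1,"x":0,"y":0,"z":0.2,"turn":0},
    {"hand":0.3,"x":0,"y":0,"z":0.05,"turn":0},
    {"hand":0.6,"x":0,"y":0,"z":0,"turn":0},
    {"hand":1,"x":0,"y":0,"z":0,"turn":0},
    {"hand":1,"x":0,"y":0,"z":0,"turn":0},
    {"hand":1,"x":0,"y":0,"z":0,"turn":0},
    {"hand":1,"x":0,"y":0,"z":0,"turn":0},
    {"hand":1,"x":0,"y":0,"z":0,"turn":0},
    {"hand":1,"x":0,"y":0,"z":0,"turn":0}
  ],
  "force": 30
}}

```text
clock: 10.12
tcp_pos: [590.4, -164.7, 178.4]
tcp_rot: [[0.451, 0.892, 0.001], [0.892, -0.451, -0.0], [0.0, 0.001, -1.0]]
contact_force: [-0.4, -0.6, 2.6]
grip_width: 0.572
grasp_force: 32.1
```

Call:
{"fn": "play_rows", "kwargs": {
  "moves": [
    {"hand":1,"x":0,"y":0,"z":-0.3,"turn":0},
    {"hand":1,"x":0,"y":0,"z":-0.8,"turn":0},
    {"hand":1,"x":0,"y":0,"z":-0.9,"turn":0},
    {"hand":1,"x":0,"y":0,"z":-0.9,"turn":0},
    {"hand":1,"x":0,"y":0,"z":-0.5,"turn":0},
    {"hand":1,"x":0,"y":0,"z":0,"turn":0}
  ],
  "force": 30
}}

```text
clock: 10.62
tcp_pos: [591.9, -165.2, 285.3]
tcp_rot: [[0.451, 0.892, 0.008], [0.893, -0.451, -0.003], [0.001, 0.008, -1.0]]
contact_force: [0.9, 0.3, 0.5]
grip_width: 0.576
grasp_force: 31.9
```

Run:
```python
from h import *
plan(514.3,210.5,240,2.3)
```

```text
clock 10.6167 pos [ 591.9 -165.2  285.3] psi -26.8 j6 0.07 grip 0.5756037226635559 31.852973699569702
total shift [10.011 -7.969  1.45 ] turn -5.08 rows 11 per row [ 0.91  -0.724  0.132] turn/row -0.847 6
```

Call:
{"fn": "play_rows", "kwargs": {
  "moves": [
    {"hand":1,"x":0.45,"y":-0.36,"z":0,"turn":0},
    {"hand":1,"x":0.83,"y":-0.66,"z":0.12,"turn":0},
    {"hand":1,"x":0.83,"y":-0.66,"z":0.12,"turn":0},
    {"hand":1,"x":0.83,"y":-0.66,"z":0.12,"turn":0},
    {"hand":1,"x":0.83,"y":-0.66,"z":0.12,"turn":0},
    {"hand":1,"x":0.83,"y":-0.66,"z":0.12,"turn":0},
    {"hand":1,"x":0.83,"y":-0.66,"z":0.12,"turn":0},
    {"hand":1,"x":0.83,"y":-0.66,"z":0.12,"turn":0},
    {"hand":1,"x":0.83,"y":-0.66,"z":0.12,"turn":0},
    {"hand":1,"x":0.83,"y":-0.66,"z":0.12,"turn":0},
    {"hand":1,"x":0.83,"y":-0.66,"z":0.12,"turn":0},
    {"hand":1,"x":0.83,"y":-0.66,"z":0.12,"turn":0},
    {"hand":1,"x":0.43,"y":-0.35,"z":0.12,"turn":0},
    {"hand":1,"x":0,"y":0,"z":0,"turn":-0.85},
    {"hand":1,"x":0,"y":0,"z":0,"turn":-0.85},
    {"hand":1,"x":0,"y":0,"z":0,"turn":-0.85},
    {"hand":1,"x":0,"y":0,"z":0,"turn":-0.85},
    {"hand":1,"x":0,"y":0,"z":0,"turn":-0.85},
    {"hand":1,"x":0,"y":0,"z":0,"turn":-0.85},
    {"hand":1,"x":0,"y":0,"z":0,"turn":0}
  ],
  "force": 30
}}

```text
clock: 12.28
tcp_pos: [510.9, 211.5, 234.9]
tcp_rot: [[-0.045, 0.999, -0.003], [0.999, 0.045, -0.001], [-0.001, -0.003, -1.0]]
contact_force: [-0.0, -0.4, -0.7]
grip_width: 0.573
grasp_force: 31.8
```

Run:
```python
from h import *
plan(514.3,210.5,188.4,2.3)
```

```text
clock 12.2833 pos [510.9 211.5 234.9] psi 2.6 j6 0.2 grip 0.5728369529042786 31.823635697364807
total shift [-0.037  0.117  1.548] turn 0.05 rows 2 per row [-0.018  0.058  0.774] turn/row 0.051 1
```

Call:
{"fn": "play_rows", "kwargs": {
  "moves": [
    {"hand":1,"x":-0.04,"y":0.11,"z":0.5,"turn":0},
    {"hand":1,"x":0,"y":0,"z":0.5,"turn":0},
    {"hand":1,"x":0,"y":0,"z":0.3,"turn":0},
    {"hand":1,"x":0,"y":0,"z":0.15,"turn":0},
    {"hand":1,"x":0,"y":0,"z":0.07,"turn":0},
    {"hand":1,"x":0,"y":0,"z":0.03,"turn":0},
    {"hand":1,"x":0,"y":0,"z":0,"turn":0},
    {"hand":1,"x":0,"y":0,"z":0,"turn":0}
  ],
  "force": 30
}}

```text
clock: 12.95
tcp_pos: [516.0, 210.3, 190.8]
tcp_rot: [[-0.042, 0.999, 0.001], [0.999, 0.042, 0.0], [0.0, 0.001, -1.0]]
contact_force: [0.9, 0.3, -1.1]
grip_width: 0.575
grasp_force: 31.8
```

Call:
{"fn": "play_rows", "kwargs": {
  "moves": [
    {"hand":1,"x":0,"y":-0.05,"z":0.05,"turn":0},
    {"hand":1,"x":0,"y":0,"z":0.03,"turn":0},
    {"hand":1,"x":0,"y":0,"z":0.03,"turn":0},
    {"hand":1,"x":0,"y":0,"z":0,"turn":0},
    {"hand":1,"x":0,"y":0,"z":0,"turn":0}
  ],
  "force": 30
}}

```text
clock: 13.37
tcp_pos: [514.3, 210.3, 188.3]
tcp_rot: [[-0.042, 0.999, 0.0], [0.999, 0.042, 0.0], [0.0, 0.0, -1.0]]
contact_force: [-3.4, -1.7, 9.5]
grip_width: 0.572
grasp_force: 32.9
```

Call:
{"fn": "play_rows", "kwargs": {
  "moves": [
    {"hand":0.35,"x":0,"y":0,"z":0,"turn":0},
    {"hand":0.2,"x":0,"y":0,"z":0,"turn":0},
    {"hand":0.15,"x":0,"y":0,"z":0,"turn":0},
    {"hand":0.15,"x":0,"y":0,"z":0,"turn":0},
    {"hand":0.15,"x":0,"y":0,"z":-0.4,"turn":0},
    {"hand":0.15,"x":0,"y":0,"z":-1,"turn":0},
    {"hand":0,"x":0,"y":0,"z":-1,"turn":0},
    {"hand":0,"x":0,"y":0,"z":-1,"turn":0},
    {"hand":0,"x":0,"y":0,"z":0,"turn":0}
  ],
  "force": 30
}}

```text
clock: 14.12
tcp_pos: [516.7, 210.9, 296.7]
tcp_rot: [[-0.042, 0.999, 0.011], [0.999, 0.042, 0.003], [0.002, 0.011, -1.0]]
contact_force: [1.6, 0.2, 0.7]
grip_width: 0.999
grasp_force: 0.0
```

Run:
```python
from h import *
plan(462.6,-179,240,29.5)
```

```text
clock 14.1167 pos [516.7 210.9 296.7] psi 2.4 j6 0.2 grip 0.9986968824739245 0.0
total shift [-12.913  -2.37    1.834] turn -4.73 rows 13 per row [-0.993 -0.182  0.141] turn/row -0.946 5
```

Call:
{"fn": "play_rows", "kwargs": {
  "moves": [
    {"hand":0,"x":-0.92,"y":-0.17,"z":0.13,"turn":0},
    {"hand":0,"x":-0.92,"y":-0.17,"z":0.13,"turn":0},
    {"hand":0,"x":-0.92,"y":-0.17,"z":0.13,"turn":0},
    {"hand":0,"x":-0.92,"y":-0.17,"z":0.13,"turn":0},
    {"hand":0,"x":-0.92,"y":-0.17,"z":0.13,"turn":0},
    {"hand":0,"x":-0.92,"y":-0.17,"z":0.13,"turn":0},
    {"hand":0,"x":-0.92,"y":-0.17,"z":0.13,"turn":0},
    {"hand":0,"x":-0.92,"y":-0.17,"z":0.13,"turn":0},
    {"hand":0,"x":-0.92,"y":-0.17,"z":0.13,"turn":0},
    {"hand":0,"x":-0.92,"y":-0.17,"z":0.13,"turn":0},
    {"hand":0,"x":-0.92,"y":-0.17,"z":0.13,"turn":0},
    {"hand":0,"x":-0.92,"y":-0.17,"z":0.13,"turn":0},
    {"hand":0,"x":-0.92,"y":-0.17,"z":0.13,"turn":0},
    {"hand":0,"x":-0.92,"y":-0.17,"z":0.13,"turn":0},
    {"hand":0,"x":0,"y":0,"z":0,"turn":-0.95},
    {"hand":0,"x":0,"y":0,"z":0,"turn":-0.95},
    {"hand":0,"x":0,"y":0,"z":0,"turn":-0.95},
    {"hand":0,"x":0,"y":0,"z":0,"turn":-0.95},
    {"hand":0,"x":0,"y":0,"z":0,"turn":-0.95},
    {"hand":0,"x":0,"y":0,"z":0,"turn":0}
  ],
  "force": 30
}}

```text
clock: 15.78
tcp_pos: [459.0, -179.0, 234.7]
tcp_rot: [[-0.497, 0.868, 0.0], [0.868, 0.497, -0.0], [-0.0, 0.0, -1.0]]
contact_force: [-0.9, -0.8, 0.0]
grip_width: 1.002
grasp_force: 0.0
```

Run:
```python
from h import *
plan(462.6,-179,178.5,29.5)
s=arm.sense();im=imaging.snapshot("wrist");cc,n1,A=mask_blob(im,(250,230),False)
print(cc,A,rect(lambda p:ray_wrist(s,p),n1,16))
```

```text
clock 15.7833 pos [ 459.  -179.   234.7] psi 29.8 j6 -1.05 grip 1.0022837948767274 0.0
total shift [-0.058  0.103  1.873] turn 0.05 rows 2 per row [-0.029  0.051  0.936] turn/row 0.053 1
[252.796046   205.09118418] 4957 (array([ 460.5, -176.9]), array([49.4, 52.5]), 29.7)
```

Call:
{"fn": "play_rows", "kwargs": {
  "moves": [
    {"hand":0,"x":-0.02,"y":0.08,"z":0.6,"turn":0},
    {"hand":0,"x":0,"y":0,"z":0.6,"turn":0},
    {"hand":0,"x":0,"y":0,"z":0.4,"turn":0},
    {"hand":0.1,"x":0,"y":0,"z":0.2,"turn":0},
    {"hand":0.3,"x":0,"y":0,"z":0.05,"turn":0},
    {"hand":0.6,"x":0,"y":0,"z":0,"turn":0},
    {"hand":1,"x":0,"y":0,"z":0,"turn":0},
    {"hand":1,"x":0,"y":0,"z":0,"turn":0},
    {"hand":1,"x":0,"y":0,"z":0,"turn":0},
    {"hand":1,"x":0,"y":0,"z":0,"turn":0},
    {"hand":1,"x":0,"y":0,"z":0,"turn":0},
    {"hand":1,"x":0,"y":0,"z":0,"turn":0}
  ],
  "force": 30
}}

```text
clock: 16.83
tcp_pos: [461.6, -178.3, 179.2]
tcp_rot: [[-0.494, 0.869, 0.001], [0.869, 0.494, -0.0], [-0.001, 0.0, -1.0]]
contact_force: [0.6, -0.2, 1.7]
grip_width: 0.578
grasp_force: 32.1
```

Call:
{"fn": "play_rows", "kwargs": {
  "moves": [
    {"hand":1,"x":0,"y":0,"z":-0.3,"turn":0},
    {"hand":1,"x":0,"y":0,"z":-0.8,"turn":0},
    {"hand":1,"x":0,"y":0,"z":-0.9,"turn":0},
    {"hand":1,"x":0,"y":0,"z":-0.9,"turn":0},
    {"hand":1,"x":0,"y":0,"z":-0.5,"turn":0},
    {"hand":1,"x":0,"y":0,"z":0,"turn":0}
  ],
  "force": 30
}}

```text
clock: 17.33
tcp_pos: [462.9, -179.0, 285.5]
tcp_rot: [[-0.494, 0.869, 0.007], [0.869, 0.494, -0.004], [-0.007, 0.004, -1.0]]
contact_force: [1.1, 0.4, -0.8]
grip_width: 0.574
grasp_force: 31.8
```

Run:
```python
from h import *
plan(414.5,206.5,240,2.3)
```

```text
clock 17.3333 pos [ 462.9 -179.   285.5] psi 29.6 j6 -1.05 grip 0.5741567705910618 31.79220736026764
total shift [11.98   4.944  1.455] turn 4.77 rows 12 per row [0.998 0.412 0.121] turn/row 0.954 5
```

Call:
{"fn": "play_rows", "kwargs": {
  "moves": [
    {"hand":1,"x":0.47,"y":0.19,"z":0,"turn":0},
    {"hand":1,"x":0.92,"y":0.38,"z":0.12,"turn":0},
    {"hand":1,"x":0.92,"y":0.38,"z":0.12,"turn":0},
    {"hand":1,"x":0.92,"y":0.38,"z":0.12,"turn":0},
    {"hand":1,"x":0.92,"y":0.38,"z":0.12,"turn":0},
    {"hand":1,"x":0.92,"y":0.38,"z":0.12,"turn":0},
    {"hand":1,"x":0.92,"y":0.38,"z":0.12,"turn":0},
    {"hand":1,"x":0.92,"y":0.38,"z":0.12,"turn":0},
    {"hand":1,"x":0.92,"y":0.38,"z":0.12,"turn":0},
    {"hand":1,"x":0.92,"y":0.38,"z":0.12,"turn":0},
    {"hand":1,"x":0.92,"y":0.38,"z":0.12,"turn":0},
    {"hand":1,"x":0.92,"y":0.38,"z":0.12,"turn":0},
    {"hand":1,"x":0.92,"y":0.38,"z":0.12,"turn":0},
    {"hand":1,"x":0.47,"y":0.19,"z":0,"turn":0},
    {"hand":1,"x":0,"y":0,"z":0,"turn":0.95},
    {"hand":1,"x":0,"y":0,"z":0,"turn":0.95},
    {"hand":1,"x":0,"y":0,"z":0,"turn":0.95},
    {"hand":1,"x":0,"y":0,"z":0,"turn":0.95},
    {"hand":1,"x":0,"y":0,"z":0,"turn":0.95},
    {"hand":1,"x":0,"y":0,"z":0,"turn":0}
  ],
  "force": 30
}}

```text
clock: 19.0
tcp_pos: [412.0, 207.3, 236.7]
tcp_rot: [[-0.039, 0.999, -0.002], [0.999, 0.039, -0.001], [-0.0, -0.002, -1.0]]
contact_force: [-1.3, 1.0, -1.1]
grip_width: 0.573
grasp_force: 31.8
```

Run:
```python
from h import *
plan(414.5,206.5,189.2,2.3)
```

```text
clock 19.0 pos [412.  207.3 236.7] psi 2.2 j6 0.26 grip 0.5729327537037641 31.767747402191162
total shift [-0.03   0.084  1.582] turn -0.01 rows 2 per row [-0.015  0.042  0.791] turn/row -0.013 1
```

Call:
{"fn": "play_rows", "kwargs": {
  "moves": [
    {"hand":1,"x":-0.03,"y":0.07,"z":0.5,"turn":0},
    {"hand":1,"x":0,"y":0,"z":0.5,"turn":0},
    {"hand":1,"x":0,"y":0,"z":0.35,"turn":0},
    {"hand":1,"x":0,"y":0,"z":0.15,"turn":0},
    {"hand":1,"x":0,"y":0,"z":0.07,"turn":0},
    {"hand":1,"x":0,"y":0,"z":0.03,"turn":0},
    {"hand":1,"x":0,"y":0,"z":0,"turn":0},
    {"hand":1,"x":0,"y":0,"z":0,"turn":0}
  ],
  "force": 30
}}

```text
clock: 19.67
tcp_pos: [415.2, 206.8, 190.2]
tcp_rot: [[-0.042, 0.999, 0.001], [0.999, 0.042, 0.0], [0.0, 0.001, -1.0]]
contact_force: [0.1, 0.5, -1.0]
grip_width: 0.576
grasp_force: 31.8
```

Call:
{"fn": "play_rows", "kwargs": {
  "moves": [
    {"hand":1,"x":0,"y":0,"z":0.04,"turn":0},
    {"hand":1,"x":0,"y":0,"z":0.03,"turn":0},
    {"hand":1,"x":0,"y":0,"z":0,"turn":0},
    {"hand":1,"x":0,"y":0,"z":0,"turn":0}
  ],
  "force": 30
}}

```text
clock: 20.0
tcp_pos: [415.4, 206.9, 189.2]
tcp_rot: [[-0.042, 0.999, 0.001], [0.999, 0.042, 0.0], [0.0, 0.001, -1.0]]
contact_force: [-4.3, -1.2, 11.6]
grip_width: 0.574
grasp_force: 33.0
```

Contact again, so I release, lift, and back off far enough for the cameras.

Call:
{"fn": "play_rows", "kwargs": {
  "moves": [
    {"hand":0.35,"x":0,"y":0,"z":0,"turn":0},
    {"hand":0.2,"x":0,"y":0,"z":0,"turn":0},
    {"hand":0.15,"x":0,"y":0,"z":0,"turn":0},
    {"hand":0.15,"x":0,"y":0,"z":0,"turn":0},
    {"hand":0.15,"x":0,"y":0,"z":-0.4,"turn":0},
    {"hand":0.15,"x":0,"y":0,"z":-1,"turn":0},
    {"hand":0,"x":0,"y":0,"z":-1,"turn":0},
    {"hand":0,"x":0,"y":0,"z":-1,"turn":0},
    {"hand":0,"x":-1,"y":0,"z":0,"turn":0},
    {"hand":0,"x":-1,"y":0,"z":0,"turn":0},
    {"hand":0,"x":-1,"y":0,"z":0,"turn":0},
    {"hand":0,"x":-1,"y":0,"z":0,"turn":0},
    {"hand":0,"x":-1,"y":0,"z":0,"turn":0},
    {"hand":0,"x":-1,"y":0,"z":0,"turn":0},
    {"hand":0,"x":-1,"y":0,"z":0,"turn":0},
    {"hand":0,"x":-1,"y":0,"z":0,"turn":0},
    {"hand":0,"x":0,"y":0,"z":0,"turn":0},
    {"hand":0,"x":0,"y":0,"z":0,"turn":0}
  ],
  "force": 30
}}

```text
clock: 21.5
tcp_pos: [424.8, -34.4, 289.5]
tcp_rot: [[-0.038, 0.999, -0.0], [0.999, 0.038, 0.0], [0.0, -0.0, -1.0]]
contact_force: [0.7, 0.3, -0.4]
grip_width: 1.0
grasp_force: 0.0
```

Run:
```python
from h import *
im=imaging.snapshot("top");c=cv2.resize(im[130:330,80:280],(600,600),interpolation=cv2.INTER_CUBIC);cv2.imwrite("pics/t1.png",cv2.cvtColor(c,cv2.COLOR_RGB2BGR))
h,s,v=cv2.split(cv2.cvtColor(im,cv2.COLOR_RGB2HSV))
t=np.radians(2.3);O=np.array([514.4,210.6])
m=((h<13)&(s>150)&(v>120)).astype(np.uint8); n,l,st,ce=cv2.connectedComponentsWithStats(m)
for i in range(1,n):
    if st[i,4]>150 and 110<ce[i][0]<180 and 150<ce[i][1]<310 and st[i,2]<60:
        cnt=cv2.findContours((l==i).astype(np.uint8),0,cv2.CHAIN_APPROX_NONE)[0][0][:,0]
        cc,wh,a=rect(lambda q:ray_fixed("top",q),cnt,26);d=cc-O
        print(cc,wh,a,"tray frame",np.round([d@[np.cos(t),np.sin(t)],d@[-np.sin(t),np.cos(t)]],1))
```

```text
[615.1 212.6] [49.9 49.2] 1.8 tray frame [100.7  -2. ]
[515.1 206.4] [48.2 51.2] 0.1 tray frame [ 0.5 -4.2]
[416.9 203.3] [49.  50.1] 0.3 tray frame [-97.7  -3.4]
```

View pics/t1.png

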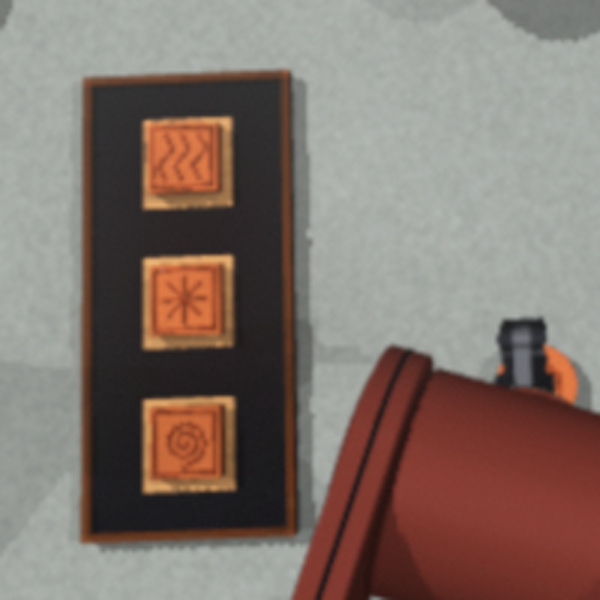

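The three tiles sit centred and square on the pale squares, with the wavy tile at (185,159), the star at (186,302) and the spiral at (187,445), all relief up. By the top-view measurement they are within 5 mm and about 3° of true, and the arm is clear.

```bash
python3 -c "
from workcell import arm
print(arm.sign_off())"
```

```text
the job is handed in; nothing more can be done
None
```

All three square tiles are set down relief up on the tray's pale squares (wavy, star, spiral from far to near), within about 5 mm and 3° by the top camera, and the job was handed in at about 22 s; the hand-in returned no verdict.

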